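Seat the welded flange on its stud hub

TASK

Fit the flange with the square tube stub onto the hub: lower it over the centre pilot with the tube upwards, turn it until its four holes line up with the four studs, and let it down until it lies flat and fully home on the hub's grey face. Let go of it, and leave the other things on the cart where they are.

Things in the scene. Friction and masses are not known exactly. Their poses are not given: they have to be found in the camera images.
- flange_mid (a point): Centre of the flange, on its axis half-way up: 27 mm above its underside, 17 mm above the top of its plate. z is up along the tube; x and y are square to the tube's flat outside faces, by which it is gripped; the four holes lie 42 mm from the axis on +x, +y, -x and -y.
- flange: Loose bare-metal flange, about 0.5 kg: round plate 116 mm across, 10 mm thick, four 13 mm through holes, with a hollow square tube stub (40 x 40 mm outside, 44 mm tall) welded upright on its middle; 54 mm tall in all. A 32 mm wide bore runs through plate and tube. Origin: centre of the underside; axes as flange_mid.
- hub_seat (a point): Centre of the hub's flat grey seat face, 26 mm above the cart; z up. Its x and y do NOT tell the studs' angle: the grey disc was bolted on at an arbitrary angle, to be seen or found by turning the flange on the stud tops until it drops. On the stud tops the flange lies 16 mm higher than seated.
- hub: Hub fixed to the cart (origin under its centre): dark round foot 138 mm across with six low bolt heads, 100 mm grey disc on it; pilot 29 mm in diameter, 38 mm above the seat, top 8 mm tapered; four studs of 10 mm diameter at radius 42 mm, 90 degrees apart, 16 mm above the seat, top 3 mm tapered. Holes and bore have 1.5 mm play all round.
- nozzle_mid (a point): Bystander: copper conical gas nozzle standing on end, 25 mm in diameter, 58 mm tall; this point is at its centre.
- clamp_bolt_mid (a point): Bystander: clamping bolt standing on its dark ribbed knob, 30 mm in diameter, 56 mm tall; this point is at its centre.
- cart_pliers_1: Bystander: pliers with yellow grips, 62 x 177 x 19 mm, lying at the right side; origin at the centre of the underside, y along its length.
- cart_spanner: Bystander: combination spanner, 51 x 208 x 8 mm, lying along the back; origin at the centre of the underside, y along its length.

How it is judged:
By the outcome, as a careful person would: the job done as asked, in the order asked, and still so for the second after the job is handed in, with the robot touching nothing.
It also fails if it takes over 40 s, if anything falls off the work surface, if the arm or the gripper's body presses on something with over 40 N, if the wrist force passes 120 N, or if a joint passes its speed limit or range.

ROBOT

A 7-joint arm with a two-finger parallel gripper is mounted at the origin on a cart in front of the work surface, level with it; the furniture and walls round the work are solid. World frame = base frame: x ahead of the robot, y to its left, z up, the work surface at z = 0. Lengths are in mm, angles in rad, forces in N, time in s.
With the tool pointing down it reaches from about 400 to 850 mm from the base axis. Payload 6.9 kg.
Tool frame: the origin (TCP) lies between the finger pads; the fingertips stand 8 mm ahead of it and the grasp point (between the pads) lies 11 mm behind it (arm.tip_reach is the distance from the TCP to the fingertips, in mm); z points along the fingers, y is the direction in which the jaws open and shut (so a half turn about z gives the same grasp; the last joint's range is limited). The gripper opens to 85 mm and grips with 20 to 120 N. Pads are 22 mm wide; open, the fingers measure 114 mm over their backs; the gripper's body (76 mm by 85 mm) begins 54 mm behind the grasp point. The pads swing forward as they close: fully open they stand 13 mm farther back than shut.
Start: joints at [-1.095, 0.507, -0.238, 1.5, 0.126, 1.149, -0.155], TCP at [225.91, 582.731, 213.375] pointing down, gripper open.
Joint ranges: [-3.08, 3.08], [-0.24, 2.05], [-1.43, 1.35], [0, 2.5], [-1.52, 4.66], [0.17, 1.96], [-2.89, 2.89]. Speed limits (rad/s): [2.39, 2.39, 3.14, 3.14, 3.14, 3.14, 3.14].

INTERFACE

Orientations are given as a unit quaternion [x, y, z, w].
In Python, from station import arm, eyes gives the robot as it stands.
- The arm moves only by the tool jog_arm, never from a script. Its argument "series" is a list of rows, each a list of 4 numbers: the shift along the tool's x, y, z in mm, then the turn about the tool's z in rad. In form: [[dx, dy, dz, twist], ...]. A call has 1 to 12 rows; each row shifts and turns the commanded pose from where the row before left it, along the tool's axes as they then stand; what a row does not reach is not made up. A row lasts 1/10 s, in which the tool goes at most 50 mm and 8.59 degrees, less where a joint would pass 70% of its speed; a pose out of reach is approached as far as the arm can. A call is refused whole if a number of a shift passes 50 or a number of a turn 0.15, either way. A call with a gripper value outside its range is refused whole. "grip" is the finger opening in mm, from 0 to 85.4, set as the call begins (left out, the last holds). The fingers move at their own pace and stop on an object; "grip_force" is the grip in N (left out, the last holds). Time passes only in rows, so rows that do not move let the fingers close. It gives the time, the measured TCP pose, the force and the opening at its end, in the units of the state.
- arm.state(): the state, without advancing time (a new reading comes with each control period).
- eyes.snapshot(name): name is "scene" or "top"; returns the picture (384x512x3 uint8, red, green, blue); there is no depth.
- eyes.camera_info(name): a dict with "intrinsics" (3x3 intrinsics, pixels), "dist_coeffs" ([k1, k2, p1, p2, k3] as OpenCV has them; the pictures are not rectified), "rvec" (rotation vector, rad) and "tvec" (3), from world to camera coordinates, as OpenCV has them. Camera axes: x right, y down, z forward; pixel columns grow to the right and rows downward; lengths in mm; the calibration is good to about 2 mm. A picture is of the moment at which its call begins. camera_info takes no time and is no camera call.
- arm.close_job(): hands the job in, once; it reports no verdict.
The state is a dict: "time_s": time; "joints": joint angles; "joint_velocities": joint speeds; "effort": joint torques, N m; "ee_pos": TCP position; "ee_rot": TCP orientation; "contact_force": force on the tool from outside, world axes, zero at the start; "ft_torque": the same for the moment, N m; "width": opening from 0.0 (shut) to 1.0 (fully open).
Only numpy, scipy, OpenCV 4.12 (cv2) and the standard library are available. Lean on these libraries where they do the work, as an engineer would, in place of code of your own. Each camera call takes 0.05 s, during which the arm holds its last target. There are 200 camera calls.

## Working session

There is one attempt and no reset: what is moved stays moved. The work goes in short steps, Python scripts to look and compute and a tool call to move; the robot and the scene stay as the last step left them, time stands still between calls to the robot, and variables do not carry over. Pictures are saved under pics/ and viewed, about 8 in all and at most 12, crops included, and the job is handed in when it is done.

Besides the shell and the picture viewer there is one more tool, called after "Emit:" as name([rows], argument=value, ...), one row to a line, values as JSON. jog_arm: Moves the arm, as the interface text tells. Its arguments: {"type":"object","properties":{"series":{"type":"array"},"grip":{"type":"number"},"grip_force":{"type":"number"}},"required":["series"]}

```bash
mkdir -p pics
cat > h.py <<'E'
from station import arm, eyes
import numpy as np, cv2
from scipy.spatial.transform import Rotation as R
def snap(n,f,crop=None,s=1):
    im=eyes.snapshot(n)[:,:,::-1].copy(); cv2.imwrite('pics/raw_'+f,im)
    if crop: x0,y0,x1,y1=crop; im=im[y0:y1,x0:x1]
    if s!=1: im=cv2.resize(im,None,fx=s,fy=s,interpolation=cv2.INTER_CUBIC)
    cv2.imwrite('pics/'+f,im)
def world(n,px,z):
    c=eyes.camera_info(n); K=np.array(c['intrinsics'],float); D=np.array(c['dist_coeffs'],float)
    M=R.from_rotvec(np.ravel(c['rvec'])).as_matrix(); t=np.ravel(c['tvec'])
    u=cv2.undistortPoints(np.array(px,float).reshape(-1,1,2),K,D).reshape(-1,2)
    d=np.c_[u,np.ones(len(u))]@M; o=-M.T@t
    return o+d*((z-o[2])/d[:,2])[:,None]
def pix(n,P):
    c=eyes.camera_info(n)
    return cv2.projectPoints(np.array(P,float).reshape(-1,1,3),np.array(c['rvec'],float),np.array(c['tvec'],float),np.array(c['intrinsics'],float),np.array(c['dist_coeffs'],float))[0].reshape(-1,2)
def st():
    s=arm.state(); r=R.from_quat(s['ee_rot']).as_matrix()
    print('t',s['time_s'],'p',np.round(s['ee_pos'],1),'x',np.round(r[:,0],3),'y',np.round(r[:,1],3),'z',np.round(r[:,2],3),'F',np.round(s['contact_force'],1),'T',np.round(s['ft_torque'],2),'w',s['width'],'j',np.round(s['joints'],2)); return s,r
E
python3 - <<'E'
from h import *
st(); print(arm.tip_reach)
snap('scene','a.png',s=1.5); snap('top','b.png',s=1.5)
for n in('scene','top'):
    c=eyes.camera_info(n); M=R.from_rotvec(np.ravel(c['rvec'])).as_matrix(); print(n,-M.T@np.ravel(c['tvec']),M[2],c['intrinsics'][0])
E
```

```text
t 0.0 p [225.8 582.2 212.5] x [-0.932  0.361 -0.   ] y [ 0.361  0.932 -0.002] z [-0.001 -0.002 -1.   ] F [-0.2 -0.2  0.4] T [ 0.03 -0.02 -0.04] w 1.0036872987169985 j [-1.1   0.51 -0.24  1.5   0.13  1.15 -0.15]
8.0
scene [ 103.90707221 -666.878116    475.38880543] [ 0.52960401  0.67912901 -0.50823555] [374.7232395    0.         256.96948043]
top [395.47292324 -74.15212541 902.73746657] [ 0.18796552 -0.00750295 -0.98214697] [389.88443594   0.         257.05670315]
```

View pics/a.png

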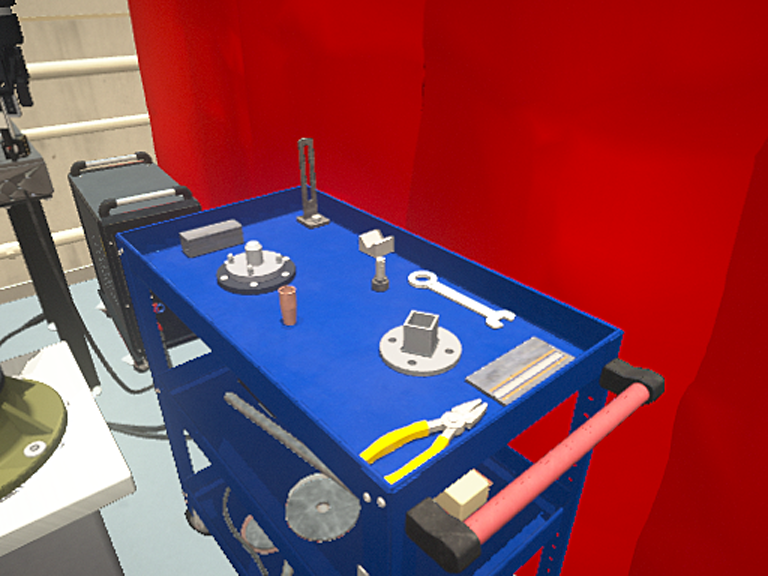

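View pics/b.png

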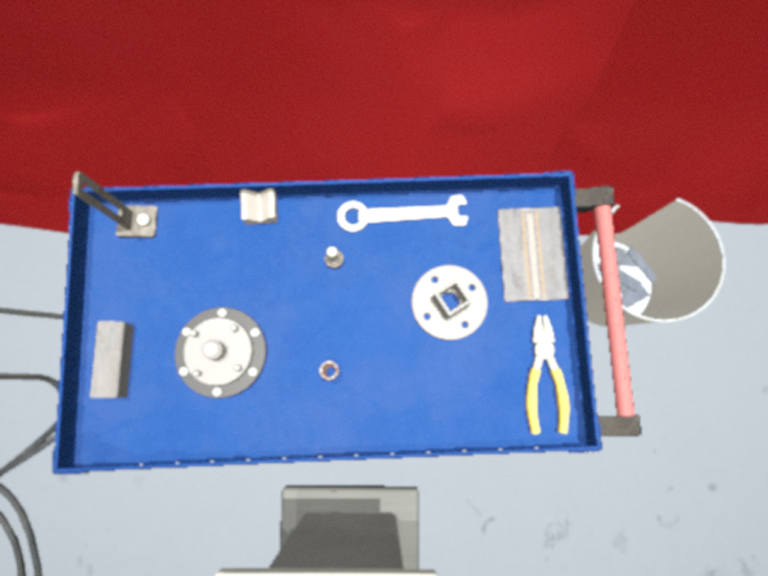

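Scene: the hub is at the left and the flange at the right. Top (1.5x): flange at about (450,301), with its holes near (434,279), (473,288), (465,325) and (426,316). Hub at about (220,352), with studs at (187,331), (235,327), (239,367) and (197,373). Next I'll enlarge both in one composite.

Run:
```python
import cv2,numpy as np
im=cv2.imread('pics/raw_b.png')
a=im[200:270,112:182]; b=im[170:230,268:330]
b=cv2.copyMakeBorder(b,0,10,0,8,cv2.BORDER_CONSTANT)
o=[cv2.resize(i,(400,400),interpolation=cv2.INTER_CUBIC) for i in(a,b)]
cv2.imwrite('pics/c.png',np.hstack(o))
```

```text
(no output)
```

View pics/c.png

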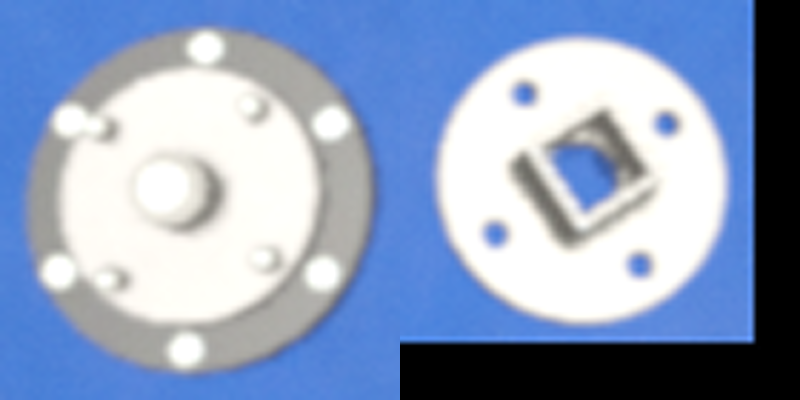

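Crop (5.71x): the stud tops are at about (98,127), (249,106), (262,257) and (107,278), with the pilot top at (165,187). The flange holes are at (125,93), (267,124), (240,265) and (95,234) in its half.

```bash
cat > m.py <<'E'
from h import *
from scipy.optimize import least_squares
k=400/70
def up(l,x0,y0): return np.array([[x0+(u+.5)/k-.5,y0+(v+.5)/k-.5] for u,v in l])
def fit(px,z,r=42):
    W=world('top',px,z)[:,:2]
    def f(p): a=p[2]+np.arange(4)*np.pi/2; return (p[:2]+r*np.c_[np.cos(a),np.sin(a)]-W).ravel()
    a0=np.arctan2(*(W[0]-W.mean(0))[::-1]); 
    b=min((least_squares(lambda p:(p[:2]+r*np.c_[np.cos(p[2]+s*np.arange(4)*np.pi/2),np.sin(p[2]+s*np.arange(4)*np.pi/2)]-W).ravel(),[*W.mean(0),a0]) for s in(1,-1)),key=lambda q:q.cost)
    print('centre',b.x[:2].round(1),'ang mod90',np.degrees(b.x[2])%90,'res',b.fun.round(1)); return W
def main():
    S=up([(98,127),(249,106),(262,257),(107,278)],112,200)
    H=up([(125,93),(267,124),(240,265),(95,234)],268,170)
    fit(S,42); print('pilot',world('top',up([(165,187)],112,200),64))
    print('disc c',world('top',up([(189,195)],112,200),26), 'foot',world('top',up([(200,200)],112,200),12))
    fit(H,10); print('plate c',world('top',up([(182,181)],268,170),10))
    im=cv2.imread('pics/raw_b.png')
    for n,c in(('nozzle',(329/1.5,370/1.5)),('bolt',(333/1.5,257/1.5))): print(n,world('top',[c],50))
    # plate contour
    hsv=cv2.cvtColor(im,cv2.COLOR_BGR2HSV); m=((hsv[...,1]<70)&(hsv[...,2]>120)).astype(np.uint8)
    for nm,z,box in(('plate',10,(268,170,330,230)),('foot',10,(112,200,182,270))):
        x0,y0,x1,y1=box; mm=m[y0:y1,x0:x1]; cs=max(cv2.findContours(mm,0,1)[0],key=cv2.contourArea)
        W=world('top',cs.reshape(-1,2)+[x0,y0],z)[:,:2].astype(np.float32)
        print(nm,cv2.fitEllipse(W))
if __name__=='__main__': main()
E
python3 m.py
```

```text
centre [464.4 168.8] ang mod90 53.15667817018403 res [ 0.7  0.8  0.4 -0.4 -0.5 -0.4 -0.5 -0. ]
pilot [[464.24520675 167.98469566  64.        ]]
disc c [[464.33272791 169.40446597  26.        ]] foot [[463.49563961 168.81608092  12.        ]]
centre [ 545.4 -179.5] ang mod90 33.19838984333091 res [-0.1  0.1  0.  -0.1 -0.   0.1  0.1 -0.2]
plate c [[ 544.37939937 -179.61837619   10.        ]]
nozzle [[ 4.36104733e+02 -1.51495582e-01  5.00000000e+01]]
bolt [[603.9015716   -1.45082099  50.        ]]
plate ((545.0708618164062, -179.1706085205078), (116.4243392944336, 117.12220001220703), 16.125730514526367)
foot ((464.5229187011719, 169.35340881347656), (134.32150268554688, 135.83216857910156), 154.9982452392578)
```

The measurements agree: hub (464.4, 168.9) with studs at 53.2°, flange (545.4, -179.5) with holes at 33.2°. Both angles are mod 90. Next I'll turn the jaws to 33.2° and move across at height.

Emit:
jog_arm([
  [0, 0, 0, 0.124],
  [0, 0, 0, 0.124],
  [0, 0, 0, 0.124],
  [0, 0, 0, 0.124],
  [0, 0, 0, 0.125],
  [-46, 0, 0, 0],
  [-46, 0, 0, 0],
  [-46, 0, 0, 0],
  [-46, 0, 0, 0],
  [-46, 0, 0, 0],
  [-46, 0, 0, 0],
  [-46, 0, 0, 0],
], grip=85)

```text
time_s: 1.3
ee_pos: [402.9, 311.6, 213.2]
ee_rot: [0.475, 0.88, -0.0, -0.0]
contact_force: [0.5, -0.7, -0.6]
width: 0.994
```

Emit:
jog_arm([
  [-46, 0, 0, 0],
  [-46, 0, 0, 0],
  [-46, 0, 0, 0],
  [-39, -17, 0, 0],
  [-39, -17, 0, 0],
  [-39, -17, 0, 0],
  [-39, -17, 0, 0],
  [-39, -17, 0, 0],
  [-39, -17, 0, 0],
  [-39, -17, 0, 0],
  [-39, -17, 0, 0],
  [-39, -17, 0, 0],
])

```text
time_s: 2.5
ee_pos: [542.2, -181.1, 213.1]
ee_rot: [0.475, 0.88, -0.0, -0.0]
contact_force: [0.4, -0.3, 0.0]
width: 0.993
```

Emit:
jog_arm([
  [0, 0, 0, 0],
  [0, 0, 0, 0],
])

```text
time_s: 2.7
ee_pos: [541.9, -180.4, 212.7]
ee_rot: [0.477, 0.879, -0.0, -0.001]
contact_force: [-0.3, 1.0, -0.8]
width: 0.997
```

```bash
cat >> h.py <<'E'
def go(p,yaw):
    "tool-frame shift to p and twist (rad) to put the jaw axis at yaw deg (mod 180)"
    s,r=st(); d=r.T@(np.array(p)-s['ee_pos']); a=np.degrees(np.arctan2(r[1,1],r[0,1]))
    e=(yaw-a+90)%180-90; print('shift',d.round(1),'jaw',a.round(2),'twist',-np.radians(e).round(4))
E
python3 -c "
from h import *
go([545.4,-179.5,100],33.2)"
```

```text
t 2.7 p [ 541.9 -180.4  212.7] x [-0.546  0.838  0.001] y [ 0.838  0.546 -0.001] z [-0.001  0.    -1.   ] F [-0.3  1.  -0.8] T [ 0.01 -0.01 -0.  ] w 0.9965563802220744 j [ 0.19  0.42  0.14  1.65 -0.07  1.07  0.92]
shift [ -1.2   3.6 112.7] jaw 33.08 twist -0.002
```

Emit:
jog_arm([
  [-1, 3.5, 30, 0],
  [0, 0, 35, 0],
  [0, 0, 35, 0],
  [0, 0, 35, 0],
  [0, 0, 25, 0],
  [0, 0, 15, 0],
  [0, 0, 8, 0],
  [0, 0, 4, 0],
  [0, 0, 0, 0],
  [0, 0, 0, 0],
])

```text
time_s: 3.7
ee_pos: [546.4, -178.3, 27.2]
ee_rot: [0.475, 0.88, 0.0, 0.001]
contact_force: [0.3, 0.5, 1.1]
width: 0.996
```

Emit:
jog_arm([
  [0, 0, 0, 0],
  [0, 0, 0, 0],
  [0, 0, 0, 0],
  [0, 0, 0, 0],
  [0, 0, 0, 0],
  [0, 0, 0, 0],
], grip=30, grip_force=60)

```text
time_s: 4.3
ee_pos: [545.7, -178.8, 27.1]
ee_rot: [0.476, 0.88, -0.0, 0.0]
contact_force: [-2.1, 0.5, 7.8]
width: 0.444
```

```bash
python3 -c "
from h import *
st();snap('scene','d.png',(215,170,345,280),4)"
```

```text
t 4.3 p [ 545.7 -178.8   27.1] x [-0.548  0.837 -0.   ] y [ 0.837  0.548 -0.   ] z [ 0. -0. -1.] F [-2.1  0.5  7.8] T [-0.03  0.55  0.05] w 0.4436403885286389 j [ 0.21  0.64  0.1   1.86 -0.1   0.65  0.95]
```

View pics/d.png

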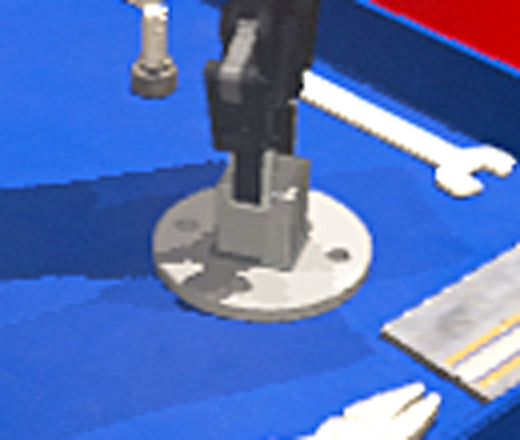

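The flange is gripped by the tube and still flat on the cart, with TCP z 27.1. So it should be about 69 on the stud tops and 53 when seated. Next: lift and carry.

Emit:
jog_arm([
  [0, 0, -5, 0],
  [0, 0, -20, 0],
  [0, 0, -30, 0],
  [0, 0, -30, 0],
  [0, 0, -30, 0],
  [0, 0, -20, 0],
  [0, 0, -5, 0],
  [15, 5, 0, 0],
  [30, 11, 0, 0],
  [40, 15, 0, 0],
  [40, 15, 0, 0],
  [40, 15, 0, 0],
], grip_force=90)

```text
time_s: 5.55
ee_pos: [504.3, -4.6, 164.7]
ee_rot: [0.475, 0.88, -0.001, -0.002]
contact_force: [0.9, -0.3, -4.8]
width: 0.437
```

Emit:
jog_arm([
  [40, 15, 0, 0],
  [40, 15, 0, 0],
  [40, 14, 0, 0],
  [30, 11, 0, 0],
  [20, 7, 0, 0],
  [0, 0, 0, -0.08],
  [0, 0, 0, -0.09],
  [0, 0, 0, -0.09],
  [0, 0, 0, -0.09],
  [0, 0, 0, 0],
  [0, 0, 0, 0],
  [0, 0, 0, 0],
])

```text
time_s: 6.75
ee_pos: [464.5, 169.3, 165.8]
ee_rot: [0.316, 0.949, -0.0, -0.001]
contact_force: [0.7, -0.5, -4.5]
width: 0.438
```

```bash
python3 -c "
from h import *
go([464.4,168.9,120],53.2);snap('top','e.png',(95,150,215,270),5);snap('scene','f.png',(110,90,250,220),4)"
```

```text
t 6.75 p [464.5 169.3 165.8] x [-0.801  0.599  0.001] y [ 0.599  0.801 -0.001] z [-0.001 -0.    -1.   ] F [ 0.7 -0.5 -4.5] T [-0.01 -0.07  0.  ] w 0.4376999902764473 j [-0.39  0.35 -0.01  1.91  0.01  0.88  0.52]
shift [-0.2 -0.4 45.8] jaw 53.18 twist -0.0004
```

View pics/f.png

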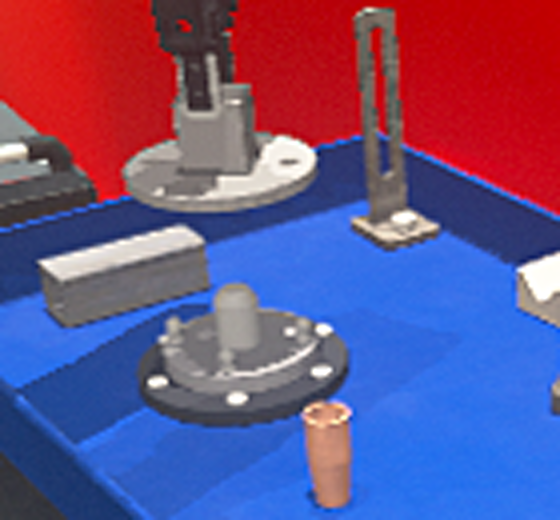

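The flange is level and gripped, and hangs above the hub with bore over pilot. Now lower it onto the pilot.

Emit:
jog_arm([
  [0, 0, 20, 0],
  [0, 0, 25, 0],
  [0, 0, 15, 0],
  [0, 0, 8, 0],
  [0, 0, 4, 0],
  [0, 0, 4, 0],
  [0, 0, 3, 0],
  [0, 0, 0, 0],
])

```text
time_s: 7.65
ee_pos: [465.3, 169.3, 87.5]
ee_rot: [0.315, 0.949, 0.0, 0.0]
contact_force: [-0.3, -0.6, -3.7]
width: 0.437
```

Emit:
jog_arm([
  [0, 0, 3, 0],
  [0, 0, 3, 0],
  [0, 0, 2, 0],
  [0, 0, 2, 0],
  [0, 0, 0, 0],
])

```text
time_s: 8.15
ee_pos: [465.0, 169.1, 77.1]
ee_rot: [0.315, 0.949, -0.0, -0.0]
contact_force: [-0.2, -0.6, -4.4]
width: 0.44
```

Emit:
jog_arm([
  [0, 0, 3, 0],
  [0, 0, 2, 0],
  [0, 0, 1, 0],
  [0, 0, 1, 0],
  [0, 0, 1, 0],
  [0, 0, 0, 0],
])

```text
time_s: 8.75
ee_pos: [465.1, 169.2, 69.3]
ee_rot: [0.315, 0.949, -0.0, -0.0]
contact_force: [0.4, 0.4, -4.3]
width: 0.434
```

```bash
python3 -c "
from h import *
st();snap('top','g.png',(95,170,205,280),5);import cv2,numpy as np
snap('scene','k.png',(120,110,230,220),5)
cv2.imwrite('pics/gk.png',cv2.resize(np.hstack([cv2.imread('pics/g.png'),cv2.imread('pics/k.png')]),(800,400)))"
```

```text
t 8.75 p [465.1 169.2  69.3] x [-0.802  0.598  0.   ] y [ 0.598  0.802 -0.   ] z [-0. -0. -1.] F [ 0.4  0.4 -4.3] T [0.05 0.1  0.  ] w 0.4337399278811073 j [-0.39  0.49 -0.01  2.03  0.01  0.63  0.52]
```

View pics/gk.png

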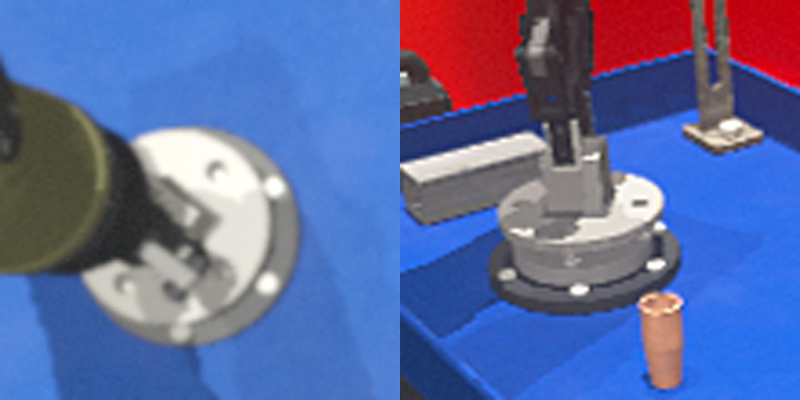

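The flange is over the pilot and level, just above the stud tops. A stud shows through the hole at about (215,172) in the left half, and there is no contact force. I'll go on slowly.

Emit:
jog_arm([
  [0, 0, 1, 0],
  [0, 0, 1, 0],
  [0, 0, 1, 0],
  [0, 0, 0, 0],
])

```text
time_s: 9.25
ee_pos: [465.1, 169.2, 66.2]
ee_rot: [0.315, 0.949, -0.0, -0.0]
contact_force: [0.2, -0.1, -4.5]
width: 0.436
```

Emit:
jog_arm([
  [0, 0, 1.5, 0],
  [0, 0, 1.5, 0],
  [0, 0, 1.5, 0],
  [0, 0, 1.5, 0],
  [0, 0, 0, 0],
])

```text
time_s: 9.75
ee_pos: [465.0, 169.2, 60.1]
ee_rot: [0.315, 0.949, -0.0, -0.0]
contact_force: [-0.2, -0.2, -5.0]
width: 0.436
```

Emit:
jog_arm([
  [0, 0, 2, 0],
  [0, 0, 2, 0],
  [0, 0, 1, 0],
  [0, 0, 0, 0],
])

```text
time_s: 10.15
ee_pos: [465.0, 169.2, 55.2]
ee_rot: [0.315, 0.949, -0.0, -0.0]
contact_force: [-1.2, 0.6, -4.1]
width: 0.433
```

Emit:
jog_arm([
  [0, 0, 1, 0],
  [0, 0, 0.5, 0],
  [0, 0, 0.5, 0],
  [0, 0, 0, 0],
])

```text
time_s: 10.55
ee_pos: [465.0, 169.3, 53.4]
ee_rot: [0.315, 0.949, 0.0, -0.0]
contact_force: [-1.8, 0.7, -2.0]
width: 0.435
```

Emit:
jog_arm([
  [0, 0, 0.4, 0],
  [0, 0, 0, 0],
])

```text
time_s: 10.75
ee_pos: [465.0, 169.3, 53.4]
ee_rot: [0.315, 0.949, 0.0, -0.0]
contact_force: [-3.3, 1.3, 3.6]
width: 0.433
```

Contact came at the seated height: 53.4 against 53.1 expected. I'll press lightly, open, and go straight up.

Emit:
jog_arm([
  [0, 0, 0.4, 0],
  [0, 0, 0, 0],
])

```text
time_s: 10.95
ee_pos: [465.0, 169.4, 53.3]
ee_rot: [0.315, 0.949, 0.0, 0.0]
contact_force: [-4.2, 0.2, 9.9]
width: 0.434
```

Emit:
jog_arm([
  [0, 0, 0, 0],
  [0, 0, 0, 0],
  [0, 0, 0, 0],
  [0, 0, 0, 0],
  [0, 0, 0, 0],
  [0, 0, 0, 0],
], grip=80)

```text
time_s: 11.55
ee_pos: [465.2, 169.2, 52.5]
ee_rot: [0.315, 0.949, -0.0, 0.0]
contact_force: [0.3, 0.0, 0.5]
width: 0.937
```

Emit:
jog_arm([
  [0, 0, -5, 0],
  [0, 0, -15, 0],
  [0, 0, -30, 0],
  [0, 0, -30, 0],
  [0, 0, -30, 0],
  [0, 0, -30, 0],
  [-40, 0, 0, 0],
  [-40, 0, 0, 0],
  [-40, 0, 0, 0],
  [-30, 0, 0, 0],
  [0, 0, 0, 0],
  [0, 0, 0, 0],
])

```text
time_s: 12.75
ee_pos: [585.2, 79.1, 192.4]
ee_rot: [0.316, 0.949, -0.0, -0.0]
contact_force: [0.4, 0.2, -0.0]
width: 0.936
```

```bash
python3 -c "
from h import *
st();snap('top','l.png',(95,190,195,290),4);import cv2,numpy as np
snap('scene','n.png',(120,120,220,220),4)
cv2.imwrite('pics/ln.png',np.hstack([cv2.imread('pics/l.png'),cv2.imread('pics/n.png')]))
a=np.radians(53.2+90*np.arange(4)); P=np.c_[464.4+42*np.cos(a),168.9+42*np.sin(a),36+0*a]
print(((pix('top',P)-[95,190])*4).round(),((pix('top',[[464.4,168.9,80]])-[95,190])*4).round())"
```

```text
t 12.75 p [585.2  79.1 192.4] x [-0.801  0.599  0.001] y [ 0.599  0.801 -0.   ] z [-0.001  0.    -1.   ] F [ 0.4  0.2 -0. ] T [0.04 0.02 0.05] w 0.9361269679652962 j [-0.19  0.47  0.02  1.63 -0.01  1.05  0.76]
[[137. 127.]
 [145. 234.]
 [253. 220.]
 [244. 113.]] [[171. 166.]]
```

View pics/ln.png

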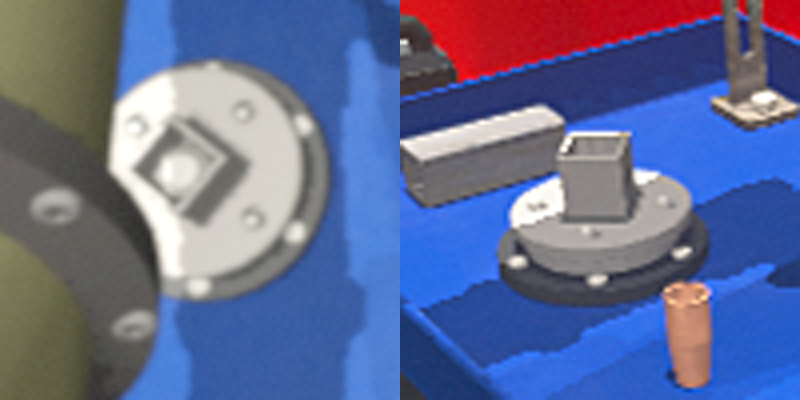

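The flange lies flat on the grey disc with the stud tips standing in the holes, at (137,127), (243,112) and (253,217) against predicted (137,127), (244,113) and (253,220). The pilot is visible in the tube, and the gripper is clear.

```bash
python3 -c "
from h import *
a=cv2.imread('pics/raw_a.png').astype(int);b=cv2.imread('pics/raw_n.png').astype(int)
d=np.abs(a-b).max(2)
for n,(x0,y0,x1,y1) in dict(nozzle=(183,186,202,220),bolt=(244,168,262,196),pliers=(236,262,330,326),spanner=(268,175,348,222)).items(): print(n,(d[y0:y1,x0:x1]>60).mean().round(3))
print(arm.close_job())"
```

```text
nozzle 0.046
bolt 0.0
pliers 0.0
spanner 0.089
the job is handed in; nothing more can be done
None
```

The flange is fitted on the hub, tube up, with the four studs through its holes, and the job is handed in. The clock read 12.75 s at the last move.

I gripped the flange by its tube, carried it above the other parts, turned it 20° in the air, and lowered it over the pilot. The studs went through at the first try, so I did not have to search for their angle on the stud tops.

**Last checks:**
- **Height:** it stopped with the tool at z 53.3–53.4 mm, against 53.1 mm expected for fully home. The contact force was about 10 N upward.
- **Pictures:** it lies flat on the grey face. The three stud tips visible in the top picture are within about 3 pixels (4x enlarged) of where they should be. The arm hid the fourth.
- **Release:** the gripper is open and clear, and the force reading is back to about zero.
- **Other parts:** comparing the scene before and after, the bolt and pliers areas did not change at all. The nozzle area changed by 5% and the spanner area by 9%. I put that down to the arm and its shadow, but did not check it separately. No contact force showed on the way past.

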